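Slide the sample cassette under the colour reader's leaf springs

TASK

With the fingertips (there is a finger well in it), press the sample slide that lies in the colour reader's loading bay, the one with the blue chip, down hard on its sprung orange plate and, keeping it pressed, push it along the track under the two leaf springs until it is fully home against the reader head and the plate has sprung up behind it. Only press and push: the slide must not be lifted out of the track, and the spare slide and the jars stay where they are. Finish with the hand clear of everything.

Things in the scene. Friction and masses are not known exactly. Their poses are not given: they have to be found in the camera images.
- reader: Colour reader fixed to the table, 256 (x -118 to 138) x 136 mm. Origin on the table, z up, +x = push direction. Grey base, top (track floor) at z = 12 mm. Rails: inner faces y = +-54, tops z = 28. Rear sill x -118 to -112, top z = 20. Loading bay x -112 to 8. Home: slide origin at x = 28, underside on the floor.
- reader_stop (a point): End stop: foot of the white reader head's face, reader x = 78, y = 0, z = 12 mm. The head is 60 mm long beyond it, full width, top at z = 58. At its middle a black snout 60 mm wide overhangs the track back to x = 66, from z = 36 to 58. The slide's front edge touches the face when home.
- lip_left (a point): Inner lower front corner of the aluminium entry lip on the +y rail: reader x = 8, y = 33, z = 22.5 mm. Lip: x 8 to 18, y 33 to 61, 10.5 to 22.5 mm above the track floor. Flanges of a slide standing raised on the sprung plate strike the lips; pressed flat on the floor it passes with 2.5 mm to spare. The 66 mm between the lips is open to above.
- lip_right (a point): The same corner of the mirrored lip on the -y rail: reader x = 8, y = -33, z = 22.5 mm.
- slide: Slide with the blue chip, on the plate in the bay, its +x along the reader's; origin = centre of underside, at the start at reader x -58 to -42, z 19 mm. 100 (x) x 104 (y) mm, 140 g. Black flanges along the +-y sides, 20 wide, tops 8 above the underside. Grey middle 62 wide, 14 high, with an open-topped finger well in it. Chip at the front (+x) end, on top.
- slide_well (a point): Centre of the slide's finger well, on the well floor: 6 mm above the slide's underside, over its origin. Well 48 (slide x) x 44 (slide y) mm with upright walls, 8 mm deep.
- plate (a joint): Sprung orange plate under the slide, reader x -77 to -27, 70 mm wide. 0 = up, top 7 mm above the track floor; grows (m) as pressed; 0.007 = flush, stop 0.0075. Takes about 4 N to start, 8 N flush; 10 to 20 N holds it down while sliding. Springs up behind the slide, 5 mm clear of it, once that is home.
- leaf_left (a joint): Steel leaf spring, 46 x 14 mm, trailing from the +y lip towards +x (reader x 13 to 58, y = 42), sloping down to 3 mm above the track floor, over the flange's path. Angle in rad: 0 = hanging free, about 0.11 with a flange under it (presses down with some 1.3 N); track, slide and leaf are slick (friction about 0.3).
- leaf_right (a joint): The same leaf spring on the -y lip (reader y = -42).
- spare_slide: A second slide of the same shape and size with a red chip, lying on the table, to be left alone. Origin: centre of its underside.
- jar_yellow: Stoppered jar of yellow pigment, diameter 60 mm, 102 mm high, standing on the table, to be left alone. Origin: centre of its underside.
- jar_green: Stoppered jar of green pigment, diameter 60 mm, 102 mm high, standing on the table, to be left alone. Origin: centre of its underside.
Things that resemble listed ones, but are neither listed nor needed, are in the scene too. What is shaped like the slide but green is not meant.

How it is judged:
By the outcome, as a careful person would: the job done as asked, in the order asked, and still so for the second after the job is handed in, with the robot touching nothing.
It also fails if it takes over 40 s, if anything falls off the work surface, if the arm or the gripper's body presses on something with over 40 N, if the wrist force passes 120 N, or if a joint passes its speed limit or range.

ROBOT

A 7-joint arm with a two-finger parallel gripper is mounted at the origin on the work surface. World frame = base frame: x ahead of the robot, y to its left, z up, the work surface at z = 0. Lengths are in mm, angles in rad, forces in N, time in s.
With the tool pointing down it reaches from about 400 to 875 mm from the base axis. Payload 4.4 kg.
Tool frame: the origin (TCP) lies midway between the tips of the shut fingers; the grasp point (between the pads) lies 19 mm behind it; z points along the fingers, y is the line along which they close (so a half turn about z gives the same grasp; the last joint's range is limited). The gripper opens to 85 mm and grips with 20 to 120 N. Pads are 22 mm wide; open, the fingers measure 114 mm over their backs; the gripper's body (76 mm by 85 mm) begins 54 mm behind the grasp point. The pads swing forward as they close: fully open they stand 13 mm farther back than shut.
Start: joints at [1.18, 0.628, 0.038, 1.517, -0.027, 0.996, -0.02], TCP at [207.455, -616.02, 231.313] pointing down, gripper open.
Joint ranges: [-3.06, 3.06], [-0.37, 2.12], [-1.25, 1.32], [0.18, 2.47], [-1.1, 4.24], [0.23, 1.98], [-2.94, 2.94]. Speed limits (rad/s): [2.57, 2.57, 3.14, 3.14, 3.14, 3.14, 3.14].

INTERFACE

Orientations are given as [roll, pitch, yaw] about the fixed x, y, z axes, in that order (R = Rz(yaw) Ry(pitch) Rx(roll)).
In Python, from cell import read_state, get_image, finish_job gives the robot as it stands.
- The arm moves only by the tool send_rows, never from a script. Its argument "series" is a list of rows, each an object of numbers: "ax", "ay", "az": the turn, a rotation vector about the tool's x, y, z in rad; "dx", "dy", "dz": the shift along the tool's x, y, z in cm; "hand": the closure, from 0 (fully open) to 1 (shut). In form: [{"ax": .., "ay": .., "az": .., "dx": .., "dy": .., "dz": .., "hand": ..}, ...]. A call has 1 to 10 rows; each row is the pose to reach, as a shift and turn from the pose commanded when the call began, along the tool's axes at that moment; what a row does not reach only later rows make up. A row lasts 1/10 s, in which the tool goes at most 50 mm and 8.59 degrees, less where a joint would pass 70% of its speed; a pose out of reach is approached as far as the arm can. A call with a gripper value outside its range is refused whole. The fingers move at their own pace and stop on an object; the grip force is fixed at half the most. Time passes only in rows, so rows that repeat a pose let the fingers close. It gives the time, the measured TCP pose, the force, the opening and the grip force at its end, in the units of the state.
- read_state(): the state, without advancing time (a new reading comes with each control period).
- get_image(name): name is "scene" or "side" or "wrist"; returns a dict with "pixels" (420x560x3 uint8, red, green, blue), "mtx" (3x3 intrinsics, pixels), "R" (3x3) and "t" (3): a world point X has camera coordinates R X + t. Camera axes: x right, y down, z forward; pixel columns grow to the right and rows downward; lengths in mm; the calibration is good to about 2 mm. The wrist camera is an equidistant fisheye: a pixel r from the principal point sees the ray r / f radians off the axis. A picture is of the moment at which its call begins. There is no depth.
- finish_job(): hands the job in; it is judged then, once.
The state is a dict: "clock": time; "qpos": joint angles; "qd": joint speeds; "tau": joint torques, N m; "eef_pos": TCP position; "tool_rot": TCP orientation; "force": force on the tool from outside, world axes, zero at the start; "torque": the same for the moment, N m; "width": finger opening in mm; "gripper_force": force on a finger pad.
Only numpy, scipy, OpenCV 4.12 (cv2) and the standard library are available. Lean on these libraries where they do the work, as an engineer would, in place of code of your own. Each camera call takes 0.05 s, during which the arm holds its last target. There are 200 camera calls.

## Working session

There is one attempt and no reset: what is moved stays moved. The work goes in short steps, Python scripts to look and compute and a tool call to move; the robot and the scene stay as the last step left them, time stands still between calls to the robot, and variables do not carry over. Pictures are saved under pics/ and viewed, at most 10 in all, crops included, and the job is handed in when it is done.

Besides the shell and the picture viewer there is one more tool, called by a JSON object that holds its "api" and its "payload". send_rows: Moves the arm, as the interface text tells. Its arguments: {"type":"object","properties":{"series":{"type":"array","items":{"type":"object","properties":{"ax":{"type":"number"},"ay":{"type":"number"},"az":{"type":"number"},"dx":{"type":"number"},"dy":{"type":"number"},"dz":{"type":"number"},"hand":{"type":"number"}}}}},"required":["series"]}

```bash
mkdir -p pics
cat > h.py <<'E'
import numpy as np, cv2
from cell import read_state, get_image, finish_job
def save(n,f):
    im=get_image(n); cv2.imwrite('pics/'+f,cv2.cvtColor(im['pixels'],cv2.COLOR_RGB2BGR)); return im
def ray(im,u,v,fish=False):
    K=im['mtx'];R=np.array(im['R']);t=np.array(im['t'])
    a=np.array([(u-K[0][2])/K[0][0],(v-K[1][2])/K[1][1]])
    if fish:
        r=np.linalg.norm(a); d=np.array([*(a/max(r,1e-9)*np.sin(r)),np.cos(r)])
    else: d=np.array([*a,1.])
    return -R.T@t, R.T@d
def onz(im,u,v,z,fish=False):
    o,d=ray(im,u,v,fish); return o+d*(z-o[2])/d[2]
def proj(im,X,fish=False):
    K=np.array(im['mtx']);c=np.array(im['R'])@X+im['t']
    if fish:
        r=np.hypot(c[0],c[1]);th=np.arctan2(r,c[2]);q=c[:2]/max(r,1e-9)*th
    else: q=c[:2]/c[2]
    return q*[K[0,0],K[1,1]]+K[:2,2]
E
python3 - <<'E'
from h import *
ims=[save(n,n+'1.png') for n in('scene','side')]
cv2.imwrite('pics/both1.png',np.vstack([cv2.imread('pics/scene1.png'),cv2.imread('pics/side1.png')])[:, :])
for i in ims: print(i['mtx'],(-np.array(i['R']).T@i['t']).round())
s=read_state();print({k:np.round(s[k],3).tolist() for k in s})
E
```

```text
[[522.23135999   0.         278.15905729]
 [  0.         522.23135999 212.86926829]
 [  0.           0.           1.        ]] [1105. -269.  979.]
[[389.07288884   0.         273.08556615]
 [  0.         389.07288884 204.46272193]
 [  0.           0.           1.        ]] [248. 541. 578.]
{'clock': 0.1, 'qpos': [1.18, 0.629, 0.038, 1.518, -0.027, 0.996, -0.02], 'qd': [0.001, -0.001, -0.001, -0.003, -0.001, -0.001, -0.002], 'tau': [0.003, -56.452, 1.231, -19.397, 0.011, 0.005, 0.0], 'eef_pos': [207.264, -615.475, 230.475], 'tool_rot': [-3.14, 0.0, 0.325], 'force': [0.208, 0.331, -0.803], 'torque': [0.014, 0.004, 0.014], 'gripper_force': 0.0, 'width': 85.436}
```

View pics/scene1.png

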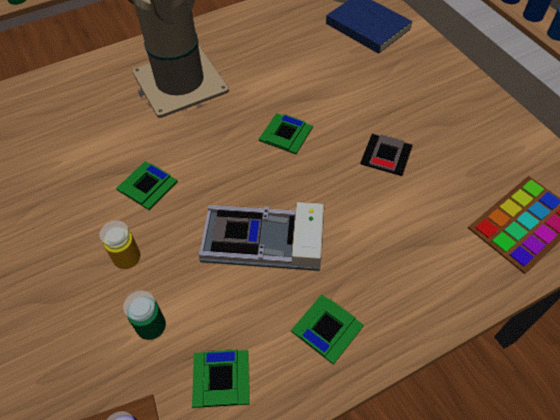

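View pics/side1.png

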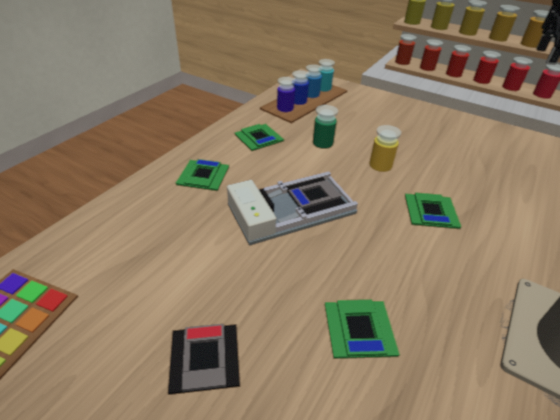

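The scene view shows the reader at (262,237), with its white head at (309,235). Things that could be taken for the target slide:
- The grey slide with the blue chip in the bay, (238,231).
- The red-chip spare, (387,155).
- Green decoys at (147,185), (286,132), (327,328) and (221,378).

I choose the one in the bay and check it in a close crop.

Run:
```python
import cv2,numpy as np
a=cv2.imread('pics/scene1.png')[190:280,190:340]; b=cv2.imread('pics/side1.png')[165:245,220:365]
a=cv2.resize(a,None,fx=5,fy=5,interpolation=cv2.INTER_CUBIC)[:, :750]
cv2.imwrite('pics/c1.png',a)
cv2.imwrite('pics/c2.png',cv2.resize(b,None,fx=5,fy=5,interpolation=cv2.INTER_CUBIC))
```

```text
(no output)
```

View pics/c1.png

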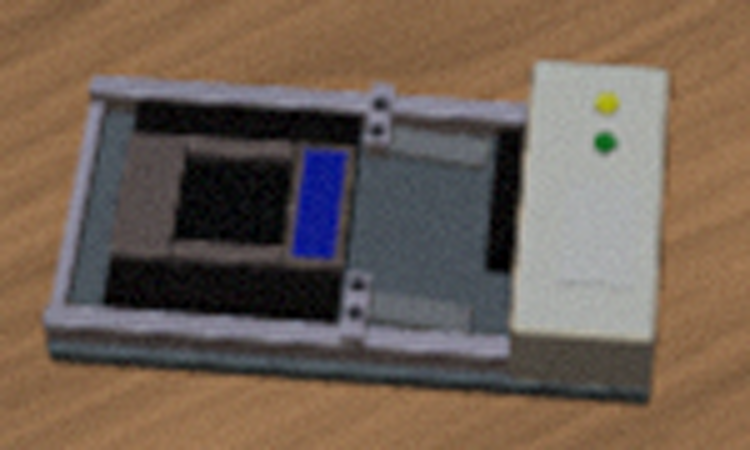

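View pics/c2.png

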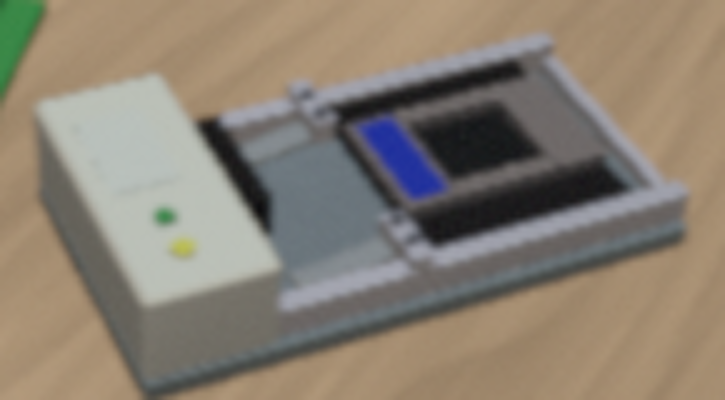

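c1 confirms the choice: grey slide, black flanges, blue chip at crop (320,203) towards the white head, which is the push direction. Head top corners are at crop (535,60), (668,68), (655,338), (510,332). Rail rear corners are at (92,78) and (47,318), and the well opening at about (180,155)-(292,245).

```bash
cat >> h.py <<'E'
def fit(P,W):
    P=np.array(P,float);W=np.array(W,float);a=P-P.mean(0);b=W-W.mean(0)
    th=np.arctan2((a[:,0]*b[:,1]-a[:,1]*b[:,0]).sum(),(a*b).sum())
    R=np.array([[np.cos(th),-np.sin(th)],[np.sin(th),np.cos(th)]]);t=W.mean(0)-R@P.mean(0)
    return th,R,t,np.linalg.norm(P@R.T+t-W,axis=1)
E
python3 - <<'E'
from h import *
ims=[get_image(n) for n in('scene','side')]
A=[((535,60),78,68,58),((668,68),138,68,58),((655,338),138,-68,58),((510,332),78,-68,58),((92,78),-118,68,28),((47,318),-118,-68,28)]
B=[((38,105),138,-68,58),((157,75),78,-68,58),((278,268),78,68,58),((148,304),138,68,58),((550,38),-118,-68,28),((688,192),-118,68,28)]
for im,L,o in((ims[0],A,(190,190)),(ims[1],B,(220,165))):
    W=[onz(im,o[0]+p[0]/5-.4,o[1]+p[1]/5-.4,z)[:2] for p,x,y,z in L]
    th,R,t,e=fit([l[1:3] for l in L],W); print(th,t.round(1),e.round(1))
    # well rim (z 12+7+14=33)
    wr=[(180,155),(297,158),(290,245),(173,240)] if o[0]==190 else [(410,125),(500,102),(542,158),(440,178)]
    w=np.mean([onz(im,o[0]+p[0]/5-.4,o[1]+p[1]/5-.4,33)[:2] for p in wr],0)
    print('well',w.round(1),(R.T@(w-t)).round(1))
E
```

```text
0.9866295738324706 [552.8 -40.4] [1.6 1.9 2.  0.7 6.  7.1]
well [527.2 -77.5] [-45.    0.9]
0.9895060478292845 [549.8 -36.7] [3.6 2.7 3.3 3.4 7.3 7.6]
well [526.4 -74. ] [-43.9  -0.9]
```

{"api": "send_rows", "payload": {"series": [{"dx": 4,"dy": -3.4,"az": -0.06,"hand": 1},{"dx": 8,"dy": -6.8,"az": -0.12,"hand": 1},{"dx": 12,"dy": -10.2,"az": -0.18,"hand": 1},{"dx": 16,"dy": -13.6,"az": -0.24,"hand": 1},{"dx": 19.5,"dy": -17,"az": -0.3,"hand": 1},{"dx": 23,"dy": -20,"az": -0.36,"hand": 1},{"dx": 26.5,"dy": -23,"az": -0.42,"hand": 1},{"dx": 30,"dy": -26,"az": -0.48,"hand": 1},{"dx": 33.5,"dy": -29,"az": -0.54,"hand": 1},{"dx": 36.5,"dy": -31.5,"az": -0.58,"hand": 1}]}}

```text
invalid input at $.series[0]: expected keys ax, ay, az, dx, dy, dz, hand
```

```bash
cat >> h.py <<'E'
from scipy.spatial.transform import Rotation as Ro
def rel(p,yaw=None):
    s=read_state();R=Ro.from_euler('xyz',s['tool_rot']);d=R.inv().apply(np.array(p)-s['eef_pos'])/10
    out=['clock',round(s['clock'],2),'pos',np.round(s['eef_pos'],1),'rot',np.round(s['tool_rot'],3),'d cm',d.round(2),'F',np.round(s['force'],1)]
    if yaw is not None: out+=['turn',(R.inv()*Ro.from_euler('xyz',[np.pi,0,yaw])).as_rotvec().round(3)]
    print(*out)
E
python3 - <<'E'
from h import *
rel([527,-76,120],.988)
E
```

```text
clock 0.2 pos [ 207.4 -615.6  230.7] rot [-3.14  -0.     0.325] d cm [ 47.51 -40.93  11.12] F [0.6 0.4 0.1] turn [-0.001 -0.    -0.663]
```

{"api": "send_rows", "payload": {"series": [{"ax": 0,"ay": 0,"dz": 0,"dx": 4,"dy": -3.4,"az": -0.06,"hand": 1},{"ax": 0,"ay": 0,"dz": 0,"dx": 8,"dy": -6.8,"az": -0.12,"hand": 1},{"ax": 0,"ay": 0,"dz": 0,"dx": 12,"dy": -10.2,"az": -0.18,"hand": 1},{"ax": 0,"ay": 0,"dz": 0,"dx": 16,"dy": -13.6,"az": -0.24,"hand": 1},{"ax": 0,"ay": 0,"dz": 0,"dx": 19.5,"dy": -17,"az": -0.3,"hand": 1},{"ax": 0,"ay": 0,"dz": 0,"dx": 23,"dy": -20,"az": -0.36,"hand": 1},{"ax": 0,"ay": 0,"dz": 0,"dx": 26.5,"dy": -23,"az": -0.42,"hand": 1},{"ax": 0,"ay": 0,"dz": 0,"dx": 30,"dy": -26,"az": -0.48,"hand": 1},{"ax": 0,"ay": 0,"dz": 0,"dx": 33.5,"dy": -29,"az": -0.54,"hand": 1},{"ax": 0,"ay": 0,"dz": 0,"dx": 36.5,"dy": -31.5,"az": -0.58,"hand": 1}]}}

```text
clock: 1.2
eef_pos: [453.9, -198.4, 231.4]
tool_rot: [3.141, -0.001, 0.909]
force: [0.8, -0.6, -0.1]
width: -0.2
gripper_force: 0.0
```

Run:
```python
from h import *
rel([527,-76,120],.988)
```

```text
clock 1.2 pos [ 453.9 -198.4  231.4] rot [ 3.141e+00 -1.000e-03  9.090e-01] d cm [14.14 -1.76 11.15] F [ 0.8 -0.6 -0.1] turn [ 0.    -0.001 -0.079]
```

{"api": "send_rows", "payload": {"series": [{"ax": 0,"ay": 0,"dz": 2,"dx": 4,"dy": -0.5,"az": -0.02,"hand": 1},{"ax": 0,"ay": 0,"dz": 4,"dx": 7,"dy": -0.9,"az": -0.04,"hand": 1},{"ax": 0,"ay": 0,"dz": 6,"dx": 10,"dy": -1.2,"az": -0.06,"hand": 1},{"ax": 0,"ay": 0,"dz": 8.5,"dx": 12.5,"dy": -1.6,"az": -0.079,"hand": 1},{"ax": 0,"ay": 0,"dz": 11,"dx": 14.1,"dy": -1.8,"az": -0.079,"hand": 1},{"ax": 0,"ay": 0,"dz": 11,"dx": 14.1,"dy": -1.8,"az": -0.079,"hand": 1},{"ax": 0,"ay": 0,"dz": 11,"dx": 14.1,"dy": -1.8,"az": -0.079,"hand": 1}]}}

```text
clock: 1.9
eef_pos: [525.3, -79.4, 121.2]
tool_rot: [-3.141, 0.001, 0.984]
force: [-1.0, 0.0, 0.4]
width: 0.1
gripper_force: 0.0
```

Run:
```python
from h import *
im=save('wrist','w1.png'); rel([527,-76,60],.988)
print(np.round(im['mtx'],1),(-np.array(im['R']).T@im['t']).round(), proj(im,np.array([527,-76,33.]),True))
```

```text
clock 1.95 pos [525.7 -80.2 121.9] rot [3.141e+00 1.000e-03 9.830e-01] d cm [ 0.43 -0.13  6.19] F [-0.1 -0.2 -0.8] turn [ 0.001  0.001 -0.005]
[[325.2   0.  281. ]
 [  0.  325.2 202.3]
 [  0.    0.    1. ]] [562. -24. 263.] [281.34444401 202.56663221]
```

View pics/w1.png

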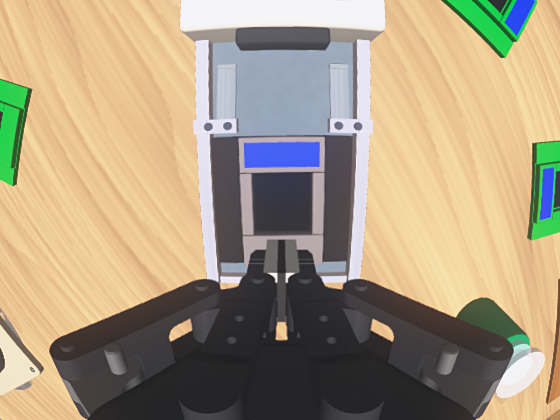

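The wrist view shows the well rim at about (251,173), (314,173), (318,235), (247,235), the chip centred at (282,154), the snout at (283,38), and the lips symmetric about column 283. The estimate is good.

Run:
```python
from h import *
im=get_image('wrist')
f=lambda u,v,z:onz(im,u,v,z,True)[:2]
c=np.array([f(*p,33) for p in((251,173),(314,173),(318,235),(247,235))]);w=c.mean(0)
print(w.round(1),[np.linalg.norm(c[i]-c[i-1]).round(1) for i in range(4)])
l=f(238,132,34.5);r=f(330+7,132,34.5);a=f(210,40,28);b=f(357.5,40,28);a2=f(218,272,28);b2=f(351,272,28)
m1=(a+b)/2;m2=(a2+b2)/2;d=m1-m2;print('yaw',np.arctan2(d[1],d[0]),np.linalg.norm(a-b),np.linalg.norm(a2-b2))
rel([*w,38],.987)
```

```text
[527.2 -78.9] [np.float64(48.0), np.float64(45.6), np.float64(48.0), np.float64(54.2)]
yaw 0.9872628959303251 107.48625722412572 109.68991065227348
clock 2.0 pos [525.9 -80.6 122.4] rot [3.14  0.    0.982] d cm [ 0.21 -0.    8.44] F [0.9 0.7 0.7] turn [ 0.002  0.    -0.005]
```

{"api": "send_rows", "payload": {"series": [{"ax": 0,"ay": 0,"az": -0.005,"dx": 0.3,"dy": 0,"dz": 2,"hand": 1},{"ax": 0,"ay": 0,"az": -0.005,"dx": 0.3,"dy": 0,"dz": 4,"hand": 1},{"ax": 0,"ay": 0,"az": -0.005,"dx": 0.3,"dy": 0,"dz": 6,"hand": 1},{"ax": 0,"ay": 0,"az": -0.005,"dx": 0.3,"dy": 0,"dz": 7.5,"hand": 1},{"ax": 0,"ay": 0,"az": -0.005,"dx": 0.3,"dy": 0,"dz": 8.4,"hand": 1},{"ax": 0,"ay": 0,"az": -0.005,"dx": 0.3,"dy": 0,"dz": 9.0,"hand": 1},{"ax": 0,"ay": 0,"az": -0.005,"dx": 0.3,"dy": 0,"dz": 9.2,"hand": 1},{"ax": 0,"ay": 0,"az": -0.005,"dx": 0.3,"dy": 0,"dz": 9.2,"hand": 1}]}}

```text
clock: 2.8
eef_pos: [527.8, -76.8, 29.8]
tool_rot: [3.141, -0.0, 0.988]
force: [-0.1, -1.2, 0.1]
width: -0.2
gripper_force: 0.0
```

Run:
```python
from h import *
for n in('scene','wrist'): save(n,n+'2.png')
a=cv2.imread('pics/scene2.png')[190:280,190:340];b=cv2.imread('pics/wrist2.png')[90:330,130:430]
cv2.imwrite('pics/c3.png',np.hstack([cv2.resize(a,(450,270),interpolation=cv2.INTER_CUBIC),cv2.resize(b,(337,270))]))
rel([527,-77,20],.987)
```

```text
clock 2.9 pos [528.  -76.7  30. ] rot [ 3.141e+00 -1.000e-03  9.890e-01] d cm [-0.08 -0.06  1.  ] F [0.2 0.1 0.4] turn [ 0.001 -0.001  0.002]
```

View pics/c3.png

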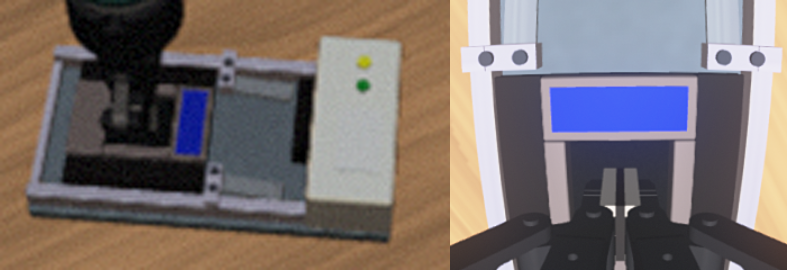

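The shut fingertips stand in the well, centred, with no contact and the slide not moved. Next I press down gradually.

{"api": "send_rows", "payload": {"series": [{"ax": 0,"ay": 0,"az": 0,"dx": 0,"dy": 0,"dz": 0.3,"hand": 1},{"ax": 0,"ay": 0,"az": 0,"dx": 0,"dy": 0,"dz": 0.5,"hand": 1},{"ax": 0,"ay": 0,"az": 0,"dx": 0,"dy": 0,"dz": 0.7,"hand": 1},{"ax": 0,"ay": 0,"az": 0,"dx": 0,"dy": 0,"dz": 0.9,"hand": 1},{"ax": 0,"ay": 0,"az": 0,"dx": 0,"dy": 0,"dz": 0.9,"hand": 1},{"ax": 0,"ay": 0,"az": 0,"dx": 0,"dy": 0,"dz": 0.9,"hand": 1}]}}

```text
clock: 3.5
eef_pos: [527.8, -76.5, 20.5]
tool_rot: [3.141, -0.0, 0.989]
force: [0.4, 0.2, 5.2]
width: 0.1
gripper_force: 2.2
```

{"api": "send_rows", "payload": {"series": [{"ax": 0,"ay": 0,"az": 0,"dx": 0,"dy": 0,"dz": 0.1,"hand": 1},{"ax": 0,"ay": 0,"az": 0,"dx": 0,"dy": 0,"dz": 0.2,"hand": 1},{"ax": 0,"ay": 0,"az": 0,"dx": 0,"dy": 0,"dz": 0.3,"hand": 1},{"ax": 0,"ay": 0,"az": 0,"dx": 0,"dy": 0,"dz": 0.35,"hand": 1},{"ax": 0,"ay": 0,"az": 0,"dx": 0,"dy": 0,"dz": 0.35,"hand": 1},{"ax": 0,"ay": 0,"az": 0,"dx": 0,"dy": 0,"dz": 0.35,"hand": 1}]}}

```text
clock: 4.1
eef_pos: [527.8, -76.6, 18.0]
tool_rot: [3.141, -0.0, 0.989]
force: [-0.6, 0.4, 15.4]
width: -0.1
gripper_force: 8.0
```

{"api": "send_rows", "payload": {"series": [{"ax": 0,"ay": 0,"az": 0,"dx": 0.2,"dy": 0,"dz": 0,"hand": 1},{"ax": 0,"ay": 0,"az": 0,"dx": 0.4,"dy": 0,"dz": 0,"hand": 1},{"ax": 0,"ay": 0,"az": 0,"dx": 0.6,"dy": 0,"dz": 0,"hand": 1},{"ax": 0,"ay": 0,"az": 0,"dx": 0.8,"dy": 0,"dz": 0,"hand": 1},{"ax": 0,"ay": 0,"az": 0,"dx": 1.0,"dy": 0,"dz": 0,"hand": 1},{"ax": 0,"ay": 0,"az": 0,"dx": 1.2,"dy": 0,"dz": 0,"hand": 1},{"ax": 0,"ay": 0,"az": 0,"dx": 1.4,"dy": 0,"dz": 0,"hand": 1},{"ax": 0,"ay": 0,"az": 0,"dx": 1.6,"dy": 0,"dz": 0,"hand": 1}]}}

```text
clock: 4.9
eef_pos: [535.3, -66.3, 18.0]
tool_rot: [3.141, 0.004, 0.986]
force: [-4.3, -5.7, 17.4]
width: -0.4
gripper_force: 8.6
```

```bash
cat >> h.py <<'E'
def chip(z=12+14.5):
    im=get_image('wrist');p=im['pixels'].astype(int)
    m=((p[...,2]>120)&(p[...,2]-p[...,0]>70)&(p[...,2]-p[...,1]>50)).astype(np.uint8)
    n,_,st,c=cv2.connectedComponentsWithStats(m); 
    ok=[i for i in range(1,n) if st[i,4]>300 and abs(c[i][0]-281)<60]
    u=np.array([0.552,0.834])
    for i in ok:
        w=onz(im,*c[i],z,True)[:2]; q=np.array([551,-38.5]); d=w-q
        print('chip',c[i].round(1),st[i],w.round(1),'reader xy',(d@[.551,.8345]).round(1),(d@[-.8345,.551]).round(1))
    s=read_state();d=s['eef_pos'][:2]-q;print('tcp reader',(d@[.551,.8345]).round(1),(d@[-.8345,.551]).round(1),np.round(s['eef_pos'],1),np.round(s['force'],1),np.round(s['tool_rot'],3))
E
python3 -c "
from h import *
chip()"
```

```text
chip [280.8 189.6] [ 217  169  128   43 5303] [554.6 -36.1] reader xy 4.0 -1.7
tcp reader -31.3 -2.2 [535.6 -65.8  18. ] [-2.3 -5.5 17. ] [3.141e+00 3.000e-03 9.870e-01]
```

{"api": "send_rows", "payload": {"series": [{"ax": 0,"ay": 0,"az": 0,"dx": 0.2,"dy": 0,"dz": 0,"hand": 1},{"ax": 0,"ay": 0,"az": 0,"dx": 0.4,"dy": 0,"dz": 0,"hand": 1},{"ax": 0,"ay": 0,"az": 0,"dx": 0.6,"dy": 0,"dz": 0,"hand": 1},{"ax": 0,"ay": 0,"az": 0,"dx": 0.8,"dy": 0,"dz": 0,"hand": 1},{"ax": 0,"ay": 0,"az": 0,"dx": 1.0,"dy": 0,"dz": 0,"hand": 1}]}}

```text
clock: 5.45
eef_pos: [540.9, -57.9, 18.0]
tool_rot: [3.141, 0.004, 0.986]
force: [-3.4, -5.8, 17.1]
width: -0.1
gripper_force: 8.5
```

```bash
python3 -c "
from h import *
chip()"
```

```text
chip [280.8 189.6] [ 217  169  128   43 5305] [560.1 -27.8] reader xy 14.0 -1.7
tcp reader -21.2 -2.3 [541.2 -57.5  18.1] [-3.1 -4.  16.4] [3.141e+00 3.000e-03 9.870e-01]
```

{"api": "send_rows", "payload": {"series": [{"ax": 0,"ay": 0,"az": 0,"dx": 0.3,"dy": 0,"dz": 0,"hand": 1},{"ax": 0,"ay": 0,"az": 0,"dx": 0.6,"dy": 0,"dz": 0,"hand": 1},{"ax": 0,"ay": 0,"az": 0,"dx": 0.9,"dy": 0,"dz": 0,"hand": 1},{"ax": 0,"ay": 0,"az": 0,"dx": 1.2,"dy": 0,"dz": 0,"hand": 1},{"ax": 0,"ay": 0,"az": 0,"dx": 1.5,"dy": 0,"dz": 0,"hand": 1},{"ax": 0,"ay": 0,"az": 0,"dx": 1.8,"dy": 0,"dz": 0,"hand": 1},{"ax": 0,"ay": 0,"az": 0,"dx": 2.1,"dy": 0,"dz": 0,"hand": 1}]}}

```text
clock: 6.2
eef_pos: [550.7, -42.9, 18.0]
tool_rot: [-3.141, 0.008, 0.985]
force: [-6.6, -10.2, 20.3]
width: 0.1
gripper_force: 12.2
```

```bash
python3 -c "
from h import *
chip()"
```

```text
chip [281.2 214.5] [ 218  195  126   40 4929] [564.1 -22. ] reader xy 21.0 -1.8
tcp reader -3.2 -2.2 [551.1 -42.4  18.1] [-6.  -8.3 18.5] [-3.141  0.008  0.985]
```

The slide followed, then the fingertips slipped forward to the well's front wall. From here it is a positive push.

{"api": "send_rows", "payload": {"series": [{"ax": 0,"ay": 0,"az": 0,"dx": 0.3,"dy": 0,"dz": -0.01,"hand": 1},{"ax": 0,"ay": 0,"az": 0,"dx": 0.6,"dy": 0,"dz": -0.02,"hand": 1},{"ax": 0,"ay": 0,"az": 0,"dx": 0.9,"dy": 0,"dz": -0.02,"hand": 1},{"ax": 0,"ay": 0,"az": 0,"dx": 1.2,"dy": 0,"dz": -0.02,"hand": 1},{"ax": 0,"ay": 0,"az": 0,"dx": 1.5,"dy": 0,"dz": -0.02,"hand": 1},{"ax": 0,"ay": 0,"az": 0,"dx": 1.8,"dy": 0,"dz": -0.02,"hand": 1},{"ax": 0,"ay": 0,"az": 0,"dx": 2.0,"dy": 0,"dz": -0.02,"hand": 1}]}}

```text
clock: 6.95
eef_pos: [562.6, -24.9, 18.2]
tool_rot: [3.142, 0.006, 0.986]
force: [-4.7, -8.0, 19.2]
width: 0.2
gripper_force: 10.9
```

```bash
python3 -c "
from h import *
chip()"
```

```text
chip [281.  214.4] [ 218  195  126   40 4946] [575.8  -3.9] reader xy 42.5 -1.7
tcp reader 18.2 -2.2 [562.8 -24.5  18.2] [-5.2 -6.7 17.8] [3.141 0.006 0.986]
```

{"api": "send_rows", "payload": {"series": [{"ax": 0,"ay": 0,"az": 0,"dx": 0.3,"dy": 0,"dz": 0,"hand": 1},{"ax": 0,"ay": 0,"az": 0,"dx": 0.6,"dy": 0,"dz": 0,"hand": 1},{"ax": 0,"ay": 0,"az": 0,"dx": 0.9,"dy": 0,"dz": 0,"hand": 1},{"ax": 0,"ay": 0,"az": 0,"dx": 1.2,"dy": 0,"dz": 0,"hand": 1},{"ax": 0,"ay": 0,"az": 0,"dx": 1.5,"dy": 0,"dz": 0,"hand": 1},{"ax": 0,"ay": 0,"az": 0,"dx": 1.7,"dy": 0,"dz": 0,"hand": 1},{"ax": 0,"ay": 0,"az": 0,"dx": 1.9,"dy": 0,"dz": 0,"hand": 1}]}}

```text
clock: 7.7
eef_pos: [573.3, -8.8, 18.1]
tool_rot: [3.141, 0.006, 0.986]
force: [-4.4, -7.9, 16.3]
width: 0.1
gripper_force: 9.5
```

```bash
python3 -c "
from h import *
chip()"
```

```text
chip [280.7 232.5] [221 231 122   4 481] [581.9   5.4] reader xy 53.7 -1.6
tcp reader 37.7 -2.2 [573.6  -8.3  18.1] [-4.4 -6.7 16.2] [3.141 0.005 0.986]
```

{"api": "send_rows", "payload": {"series": [{"ax": 0,"ay": 0,"az": 0,"dx": 0.1,"dy": 0,"dz": 0,"hand": 1},{"ax": 0,"ay": 0,"az": 0,"dx": 0.2,"dy": 0,"dz": 0,"hand": 1},{"ax": 0,"ay": 0,"az": 0,"dx": 0.3,"dy": 0,"dz": 0,"hand": 1},{"ax": 0,"ay": 0,"az": 0,"dx": 0.3,"dy": 0,"dz": 0,"hand": 1}]}}

```text
clock: 8.15
eef_pos: [574.7, -6.6, 18.1]
tool_rot: [3.142, 0.006, 0.986]
force: [-4.8, -6.4, 16.2]
width: 0.2
gripper_force: 9.6
```

{"api": "send_rows", "payload": {"series": [{"ax": 0,"ay": 0,"az": 0,"dx": 0.1,"dy": 0,"dz": 0,"hand": 1},{"ax": 0,"ay": 0,"az": 0,"dx": 0.2,"dy": 0,"dz": 0,"hand": 1},{"ax": 0,"ay": 0,"az": 0,"dx": 0.2,"dy": 0,"dz": 0,"hand": 1}]}}

```text
clock: 8.45
eef_pos: [574.8, -6.5, 18.1]
tool_rot: [-3.141, 0.009, 0.985]
force: [-7.2, -10.4, 18.5]
width: 0.1
gripper_force: 10.8
```

{"api": "send_rows", "payload": {"series": [{"ax": 0,"ay": 0,"az": 0,"dx": 0.1,"dy": 0,"dz": 0,"hand": 1},{"ax": 0,"ay": 0,"az": 0,"dx": 0.2,"dy": 0,"dz": 0,"hand": 1},{"ax": 0,"ay": 0,"az": 0,"dx": 0.2,"dy": 0,"dz": 0,"hand": 1}]}}

```text
clock: 8.75
eef_pos: [574.7, -6.5, 18.1]
tool_rot: [-3.14, 0.012, 0.984]
force: [-7.6, -12.5, 19.9]
width: 0.3
gripper_force: 12.6
```

Run:
```python
from h import *
for n in('scene','side'): save(n,n+'3.png')
chip()
a=cv2.imread('pics/scene3.png')[190:280,190:340];b=cv2.imread('pics/side3.png')[165:255,220:370]
cv2.imwrite('pics/c4.png',np.hstack([cv2.resize(x,(400,240),interpolation=cv2.INTER_CUBIC) for x in(a,b)]))
```

```text
Traceback (most recent call last):
  File "h.py", line 40, in chip
    s=read_state();d=s['eef_pos'][:2]-q;print('tcp reader',(d@[.551,.8345]).round(1),(d@[-.8345,.551]).round(1),np.round(s['eef_pos'],1),np.round(s['force'],1),np.round(s['tool_rot'],3))
                                      ^
UnboundLocalError: cannot access local variable 'q' where it is not associated with a value
```

Run:
```python
from h import *
im=get_image('scene');im2=get_image('side')
a,b=[cv2.cvtColor(i['pixels'],cv2.COLOR_RGB2BGR) for i in(im,im2)]
cv2.imwrite('pics/c4.png',np.hstack([cv2.resize(x,(400,240),interpolation=cv2.INTER_CUBIC) for x in(a[190:280,190:340],b[165:255,220:370])]))
for i in(im,im2):
    p=i['pixels'].astype(int);m=((p[...,0]>150)&(p[...,0]-p[...,2]>100)&(p[...,1]<170)).astype(np.uint8)
    n,_,st,c=cv2.connectedComponentsWithStats(m);print([(st[k].tolist(),c[k].round(1).tolist()) for k in range(1,n) if st[k,4]>30])
```

```text
[([372, 158, 23, 10, 117], [383.1, 162.4]), ([501, 199, 20, 17, 184], [510.6, 207.1]), ([489, 209, 21, 17, 190], [498.8, 217.2]), ([477, 219, 21, 18, 196], [486.8, 227.5]), ([221, 220, 26, 28, 584], [233.6, 233.2]), ([104, 233, 28, 19, 80], [119.8, 245.5])]
[([375, 139, 23, 9, 43], [386.0, 144.8]), ([302, 186, 31, 23, 400], [316.8, 197.0]), ([37, 289, 30, 21, 352], [51.1, 298.9]), ([16, 308, 32, 23, 399], [31.5, 319.0]), ([188, 326, 33, 12, 295], [204.0, 331.8]), ([0, 329, 26, 24, 136], [8.3, 343.3])]
```

View pics/c4.png

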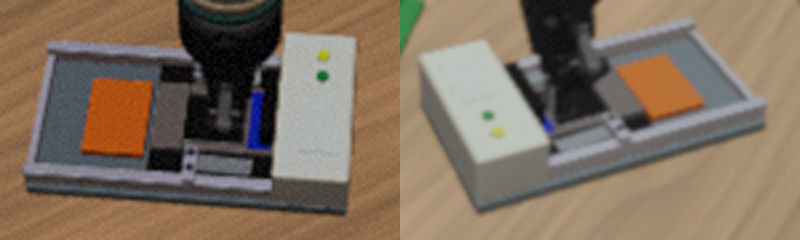

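The orange plate is fully visible at (118,118) in the left crop and sits up behind the slide with a small gap, and the front of the chip is under the snout. The tool met a firm stop. Next I ease the press and push together.

{"api": "send_rows", "payload": {"series": [{"ax": 0,"ay": 0,"az": 0,"dx": -0.15,"dy": 0,"dz": -0.1,"hand": 1},{"ax": 0,"ay": 0,"az": 0,"dx": -0.3,"dy": 0,"dz": -0.2,"hand": 1},{"ax": 0,"ay": 0,"az": 0,"dx": -0.4,"dy": 0,"dz": -0.3,"hand": 1},{"ax": 0,"ay": 0,"az": 0,"dx": -0.4,"dy": 0,"dz": -0.3,"hand": 1}]}}

```text
clock: 9.4
eef_pos: [573.8, -5.9, 19.0]
tool_rot: [-3.139, 0.006, 0.986]
force: [-1.6, -6.9, 0.3]
width: 0.1
gripper_force: 3.1
```

{"api": "send_rows", "payload": {"series": [{"ax": 0,"ay": 0,"az": 0,"dx": -0.3,"dy": 0,"dz": 0,"hand": 1},{"ax": 0,"ay": 0,"az": 0,"dx": -0.6,"dy": 0,"dz": 0,"hand": 1},{"ax": 0,"ay": 0,"az": 0,"dx": -0.8,"dy": 0,"dz": 0,"hand": 1},{"ax": 0,"ay": 0,"az": 0,"dx": -0.8,"dy": 0,"dz": 0,"hand": 1}]}}

```text
clock: 9.8
eef_pos: [571.8, -8.8, 19.9]
tool_rot: [-3.141, -0.0, 0.989]
force: [0.7, -0.2, 0.1]
width: -0.3
gripper_force: 0.0
```

Free of contact, about 2 mm above the well floor and 3.6 mm back from the wall. Lifting straight up.

{"api": "send_rows", "payload": {"series": [{"ax": 0,"ay": 0,"az": 0,"dx": -0.2,"dy": 0,"dz": -0.5,"hand": 1},{"ax": 0,"ay": 0,"az": 0,"dx": -0.2,"dy": 0,"dz": -1.5,"hand": 1},{"ax": 0,"ay": 0,"az": 0,"dx": -0.2,"dy": 0,"dz": -3,"hand": 1},{"ax": 0,"ay": 0,"az": 0,"dx": -1,"dy": 0,"dz": -6,"hand": 1},{"ax": 0,"ay": 0,"az": 0,"dx": -3,"dy": 0,"dz": -10,"hand": 1},{"ax": 0,"ay": 0,"az": 0,"dx": -5,"dy": 0,"dz": -14,"hand": 1},{"ax": 0,"ay": 0,"az": 0,"dx": -7,"dy": 0,"dz": -17,"hand": 1},{"ax": 0,"ay": 0,"az": 0,"dx": -7,"dy": 0,"dz": -17,"hand": 1},{"ax": 0,"ay": 0,"az": 0,"dx": -7,"dy": 0,"dz": -17,"hand": 1}]}}

```text
clock: 10.7
eef_pos: [534.0, -67.6, 191.8]
tool_rot: [3.139, -0.002, 0.988]
force: [0.0, 0.8, -1.0]
width: 0.2
gripper_force: 0.0
```

Run:
```python
from h import *
ims=[get_image(n) for n in('scene','side','wrist')]
a,b,w=[cv2.cvtColor(i['pixels'],cv2.COLOR_RGB2BGR) for i in ims]
cv2.imwrite('pics/c5.png',np.vstack([np.hstack([cv2.resize(x,(400,240),interpolation=cv2.INTER_CUBIC) for x in(a[190:280,190:340],b[165:255,220:370])]),cv2.resize(w[20:290,60:510],(800,480))[:360]]))
rel([500,-100,200])
```

```text
clock 10.85 pos [533.2 -66.3 189.3] rot [-3.14  0.    0.99] d cm [-4.64 -0.93 -1.06] F [ 0.6 -0.3 -0.5]
```

View pics/c5.png

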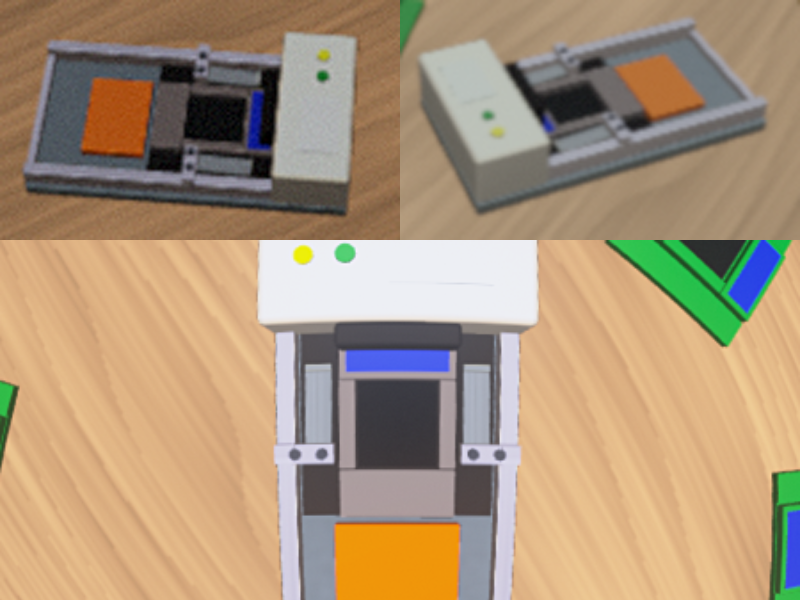

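Run:
```python
from h import *
im=get_image('wrist');g=im['pixels']
for col in (60+int(320/1.778),60+int(395/1.778),60+int(475/1.778)):
    print(col,[(r,g[r,col].tolist()) for r in range(169,184)])
q=np.array([551,-38.5]);X=lambda u,v,z:round(float((onz(im,u,v,z,True)[:2]-q)@[.551,.8345]),1)
print('rear',X(282,175.2,20),X(282,175.2,12),'plate',X(282,179.2,19),'well mid',X(282,(380+468)/2/1.778-240/1.778+20,26),'lip rear',X(282,(464-240)/1.778+20,34.5),'face top',X(282,(322-240)/1.778+20,58))
```

```text
239 [(169, [79, 70, 70]), (170, [81, 70, 70]), (171, [80, 70, 69]), (172, [80, 70, 69]), (173, [77, 68, 65]), (174, [85, 77, 79]), (175, [128, 133, 145]), (176, [143, 152, 167]), (177, [141, 149, 163]), (178, [142, 151, 165]), (179, [141, 149, 163]), (180, [142, 150, 164]), (181, [142, 150, 164]), (182, [141, 150, 163]), (183, [142, 151, 163])]
282 [(169, [172, 156, 157]), (170, [173, 158, 158]), (171, [173, 157, 157]), (172, [173, 156, 157]), (173, [174, 157, 158]), (174, [173, 155, 156]), (175, [155, 141, 143]), (176, [118, 122, 134]), (177, [134, 141, 156]), (178, [133, 115, 119]), (179, [180, 87, 37]), (180, [243, 132, 2]), (181, [242, 152, 9]), (182, [240, 151, 10]), (183, [240, 153, 10])]
327 [(169, [81, 71, 70]), (170, [80, 69, 68]), (171, [80, 70, 69]), (172, [79, 69, 68]), (173, [80, 68, 67]), (174, [83, 74, 74]), (175, [128, 134, 145]), (176, [146, 156, 170]), (177, [144, 153, 167]), (178, [143, 152, 166]), (179, [143, 151, 165]), (180, [143, 150, 164]), (181, [143, 151, 165]), (182, [143, 151, 166]), (183, [143, 151, 165])]
rear -23.5 -25.0 plate -27.7 well mid 26.8 lip rear 6.3 face top 76.1
```

```bash
python3 -c "
from h import *
print(finish_job())"
```

```text
the job is handed in; nothing more can be done
None
```

The blue-chip slide is fully home against the reader head, measured at about reader x = 28. The plate has sprung up behind it, the hand is clear about 190 mm up, and the job was handed in at about 11 s with no verdict returned.

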